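# Pin the hold-down bar with its spring clip

## Task

Fold the hold-down bar of the grey fixture fully down over the standing pin, then lock it: take the brass-coloured spring clip whose wire fits the pin's hole, push its straight leg through the cross hole from the open side, above the bar, until the wavy spring leg snaps over the pin and hugs it, and let go. Leave the thick dark clip and the other things on the table where they are.

Things in the scene. Friction and masses are not known exactly. Their poses are not given: they have to be found in the camera images.
- fixture: grey bench fixture fixed to the table; base plate 12 mm thick, x -36..60, y -40..125 mm. Origin on the table under the axis of a standing steel pin, 26 mm across, top at z 68 mm. x: the way the clip is pushed in, from the open -x side; the +x side is closed by a backstop. The hold-down bar runs along y from its hinge at y +105; a gilt watch movement sits under it at y +55
- pin_hole (a point): middle of the pin's cross hole, 48 mm above the table; axes as the fixture. The hole runs along x right through the pin, is square, 9.5 mm wide and high, and both mouths are chamfered 2.5 mm all round; a black line on the pin's top end shows its direction
- backstop (a point): middle of the top edge of the white upright backstop plate beyond the pin: 8 mm thick, 56 mm wide, 78 mm tall, 60 mm from the pin's axis on the +x side
- bar_hinge (a point): middle of the bar's hinge axis, 38 mm above the table, 105 mm from the pin along the fixture's y; the axis lies along the fixture's x. The ears are 46 mm tall and stand at x -35..35 mm
- hold_bar (a joint): angle of the aluminium hold-down bar, rad: 0 = level on its stop (top face 42 mm above the table), grows as it is raised, to 1.3. Stiff hinge: it stays where it is left; 1 to 4 N on the red dot fold it down. 50 mm wide, 8 mm thick; ends in an open fork whose prongs (9 mm wide, 32 mm apart) pass the pin on its -x and +x sides when down
- bar_press (a point): red dot (20 mm) on the top face of the hold-down bar, 72 mm from the hinge axis towards the pin: the place to press
- clip: brass-coloured R-shaped spring clip of round wire 6 mm thick, 153 mm long, 30 mm wide, 90 g, flat on a thin mat (wire axis 5 mm above the table), loose. Origin: on the axis of its straight leg, at the pin's middle when home. x: along that leg to its tip at +55 mm. The wavy spring leg is on the +y side, hinged at x -50, y +20 mm; its hollow round x 0 hugs the pin when home
- clip_neck (a point): narrow neck of the spring leg, x +15, y +10 mm in the clip's frame; the leg flares from it to its tip at x +31, y +23 mm. The neck must ride over the side of the pin: about 4 to 8 N of push along x from some 25 mm to 16 mm before home; then it snaps shut and draws the clip home. Let go, the bow sags by about 0.15 rad
- clip_grip (a point): middle of the clip's stiff bow, x -67, y +10 mm in the clip's frame; axes as the clip. The bow has parallel sides (wire axes at y 0 and y +20, 26 mm over the outside) from x -85 to x -50 mm and a round end at x -98. Grip here, closing along the clip's y
- clip_tip (a point): end of the clip's straight leg (x +55, y 0 mm in the clip's frame)
- clip_spring (a joint): angle by which the clip's spring leg is bent open, rad: 0 = at rest (also when home), 0.04 to 0.08 when its neck rides over the pin
- thick_clip: dark clip of the same shape and axes, but of wire 11.6 mm thick, rigid and too thick for the hole; loose; leave it. Origin on the straight leg's axis, mid-height of the wire
- jar: closed glass jar, 41 mm across, 48 mm tall, loose; origin under its centre; a bystander
- tin: grey-beige round lidded tin, 34 mm across, 22 mm tall, loose; origin under its centre; a bystander
- block: black staking block, 24 x 62 x 16 mm (x, y, z), loose; origin under its centre; a bystander
- watch: open gilt pocket watch lying flat, 65 x 90 x 19 mm, loose; origin under its centre; a bystander
- hammer: small hammer with nylon face, lying along its x, 142 x 24 x 18 mm, loose; origin under its centre; a bystander
- oil_cap: light blue moulded stand with a gilt ring on top, 40 mm across, 33 mm tall, loose; origin under its centre; a bystander
There are look-alikes about, which are no part of the job. Of the things shaped like the clip, the brass one is meant.

How it is judged:
By the outcome, as a careful person would: the job done as asked, in the order asked, and still so for the second after the job is handed in, with the robot touching nothing.
It also fails if it takes over 56 s, if anything falls off the work surface, if the arm or the gripper's body presses on something with over 40 N, if the wrist force passes 120 N, or if a joint passes its speed limit or range.

## Robot

A 6-joint arm with a two-finger parallel gripper is mounted at the origin on a cart in front of the work surface, level with it; the furniture and walls round the work are solid. World frame = base frame: x ahead of the robot, y to its left, z up, the work surface at z = 0. Lengths are in m, angles in rad, forces in N, time in s.
With the tool pointing down it reaches from about 0.15 to 0.775 m from the base axis. Payload 6.1 kg.
Tool frame: the origin (TCP) lies midway between the tips of the shut fingers; the grasp point (between the pads) lies 19 mm behind it (env.pinch_z is the z of the grasp point in the tool frame, in m); z points along the fingers, y is the line along which they close (so a half turn about z gives the same grasp; the last joint's range is limited). The gripper opens to 85 mm and grips with 20 to 120 N. Pads are 22 mm wide; open, the fingers measure 114 mm over their backs; the gripper's body (76 mm by 85 mm) begins 54 mm behind the grasp point. The pads swing forward as they close: fully open they stand 13 mm farther back than shut.
Start: joints at [1.274, 0.126, -0.04, 1.405, 0, 1.571], TCP at [0.154, 0.502, 0.231] pointing down, gripper open.
Joint ranges: [-2.72, 2.72], [-0.95, 1.95], [-1.27, 1.35], [-1.78, 2.02], [-1.46, 1.47], [-3.14, 3.14]. Speed limits (rad/s): [2.39, 2.39, 3.01, 3.14, 3.14, 3.14].

## Interface

Orientations are given as a 3x3 rotation matrix whose columns are the frame's x, y, z axes.
In Python, from station import env, cams gives the robot as it stands. The module is installed in compiled form; this text tells all that it offers.
- The arm moves only by the tool apply_moves, never from a script. Its argument "rows" is a list of rows, each a list of 2 entries, a list of its own where there are three numbers: the shift along the tool's x, y, z in m, then the turn about the tool's z in rad. A call has 1 to 5 rows; each row shifts and turns the commanded pose from where the row before left it, along the tool's axes as they then stand; what a row does not reach is not made up. A row lasts 1/8 s, in which the tool goes at most 62.5 mm and 10.7 degrees, less where a joint would pass 70% of its speed; a pose out of reach is approached as far as the arm can. A call with a gripper value outside its range is refused whole. "fingers" is the closure, from 0 (fully open) to 1 (shut), set as the call begins (left out, the last holds). The fingers move at their own pace and stop on an object; the grip force is fixed at half the most. Time passes only in rows, so rows that do not move let the fingers close. It gives the time, the measured TCP pose, the force, the opening and the grip force at its end, in the units of the state.
- env.get_state(): the state, without advancing time (a new reading comes with each control period).
- cams.grab_frame(name): name is "side" or "top" or "wrist"; returns a dict with "color" (420x560x3 uint8, blue, green, red), "fovy" (degrees; the focal length in pixels is half the picture's height over the tangent of half this angle, whatever the lens; pixels are square), "cx", "cy" (the principal point, pixels), "R" (3x3) and "t" (3): a world point X has camera coordinates R X + t. Camera axes: x right, y down, z forward; pixel columns grow to the right and rows downward; lengths in m; the calibration is good to about 2 mm. A picture is of the moment at which its call begins. There is no depth.
- env.finish_job(): hands the job in; it is judged then, once.
The state is a dict: "t": time; "joints": joint angles; "joint_velocities": joint speeds; "joint_efforts": joint torques, N m; "ee_pos": TCP position; "eef_rot": TCP orientation; "contact_force": force on the tool from outside, world axes, zero at the start; "moment": the same for the moment, N m; "width": opening from 0.0 (shut) to 1.0 (fully open); "gripper_force": force on a finger pad.
Only numpy, scipy, OpenCV 4.12 (cv2) and the standard library are available. Lean on these libraries where they do the work, as an engineer would, in place of code of your own. Each camera call takes 0.05 s, during which the arm holds its last target. There are 200 camera calls.

## Working session

There is one attempt and no reset: what is moved stays moved. The work goes in short steps, Python scripts to look and compute and a tool call to move; the robot and the scene stay as the last step left them, time stands still between calls to the robot, and variables do not carry over. Pictures are saved under pics/ and viewed, at most 10 in all, crops included, and the job is handed in when it is done.

Besides the shell and the picture viewer there is one more tool, called after "Call:" as name(argument=value, ...), one argument or row to a line, values as JSON. apply_moves: Moves the arm, as the interface text tells. Its arguments: {"type":"object","properties":{"rows":{"type":"array"},"fingers":{"type":"number"}},"required":["rows"]}

```bash
mkdir -p pics
cat > h.py <<'E'
import numpy as np, cv2, json
from station import env, cams
def grab(n,tag):
    f=cams.grab_frame(n); cv2.imwrite(f'pics/{tag}.png',f['color'])
    np.savez(f'pics/{tag}.npz',**{k:np.array(f[k]) for k in ('fovy','cx','cy','R','t')}); return f
def load(tag): return dict(np.load(f'pics/{tag}.npz'))
def ray(c,u,v):
    f=210/np.tan(np.radians(c['fovy'])/2)
    d=c['R'].T@np.array([(u-c['cx'])/f,(v-c['cy'])/f,1]); o=-c['R'].T@c['t']; return o,d
def onz(c,u,v,z):
    o,d=ray(c,u,v); return o+d*(z-o[2])/d[2]
def proj(c,X):
    f=210/np.tan(np.radians(c['fovy'])/2); p=c['R']@np.array(X)+c['t']; return np.array([c['cx']+f*p[0]/p[2],c['cy']+f*p[1]/p[2]])
E
python3 - <<'E'
from h import *
print(env.get_state(), env.pinch_z)
for n in('top','side','wrist'):
    f=grab(n,n+'0'); print(n,f['fovy'],-f['R'].T@f['t'])
a=cv2.imread('pics/top0.png');cv2.imwrite('pics/top0b.png',cv2.resize(a,(800,600),interpolation=cv2.INTER_CUBIC))
a=cv2.imread('pics/side0.png');cv2.imwrite('pics/side0b.png',cv2.resize(a,(800,600),interpolation=cv2.INTER_CUBIC))
E
```

```text
{'t': 0.0, 'joints': array([ 1.27397237e+00,  1.26381141e-01, -4.06206213e-02,  1.40540042e+00,
       -9.28400455e-06,  1.57080102e+00]), 'joint_velocities': array([ 0.00023888, -0.00054193,  0.0001576 ,  0.00047263, -0.00141646,
        0.00016076]), 'joint_efforts': array([-5.93054165e-05, -4.35920370e+01,  3.52921307e+01,  1.74460426e-02,
        1.44234286e-04,  4.04828512e-06]), 'ee_pos': array([0.15343597, 0.50164538, 0.2305221 ]), 'eef_rot': array([[-9.56268885e-01,  2.92488644e-01, -4.60809163e-04],
       [ 2.92489007e-01,  9.56267648e-01, -1.53834496e-03],
       [-9.29153696e-06, -1.60585304e-03, -9.99998711e-01]]), 'contact_force': array([ 0.59505974, -0.18488298,  0.40200417]), 'moment': array([-0.02930119,  0.03354252, -0.01570998]), 'gripper_force': 0.0, 'width': 1.0022138426686804} -0.0187
top 54.47916175138419 [ 0.23061962 -0.35835839  1.2669067 ]
side 46.84426427389913 [-0.1175782  -1.19795302  0.5389327 ]
wrist 66.68978829497914 [0.07797364 0.52462484 0.37238762]
```

View pics/top0b.png

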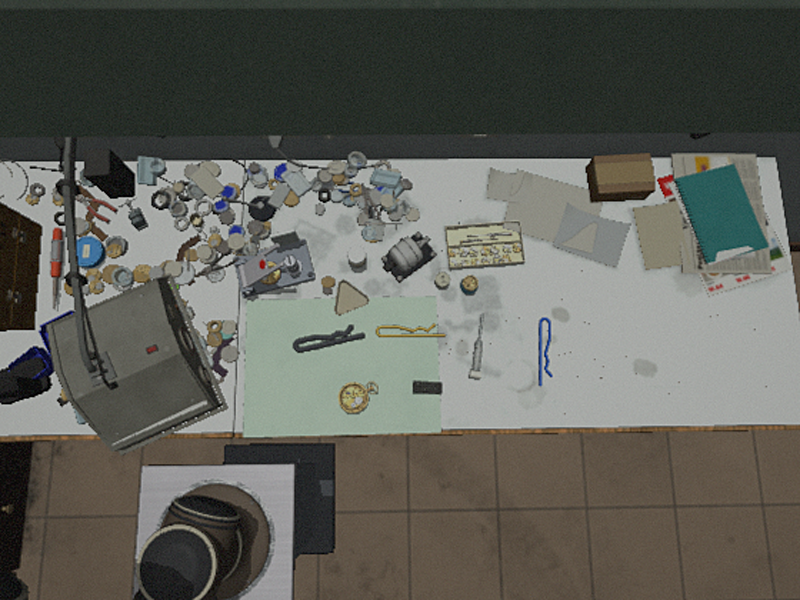

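View pics/side0b.png

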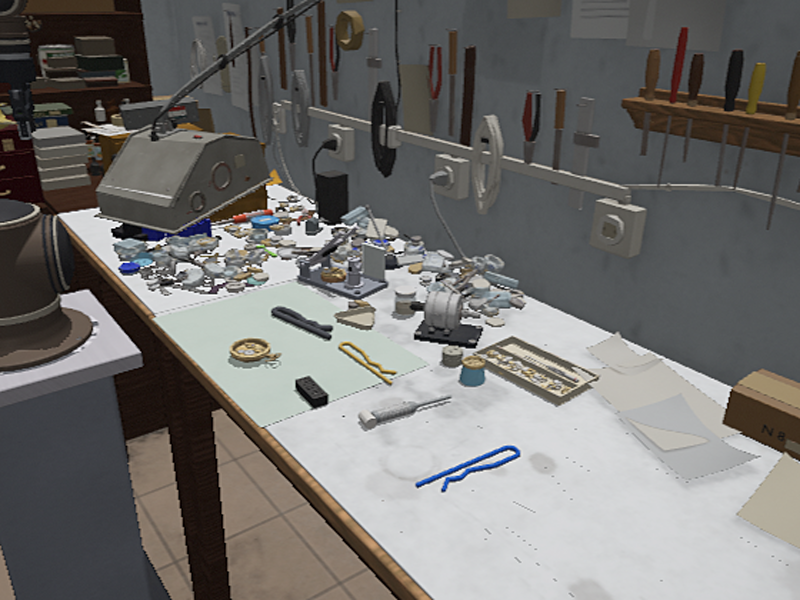

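The top view shows the fixture near (275,265), the brass clip near (410,330), the thick clip near (330,340) and a blue look-alike near (543,350). All of these are in the 800 px picture. Next I enlarge the crops.

Run:
```python
from h import *
a=cv2.imread('pics/top0.png');cv2.imwrite('pics/c1.png',cv2.resize(a[155:255,160:320],(800,500),interpolation=cv2.INTER_CUBIC))
a=cv2.imread('pics/side0.png');cv2.imwrite('pics/c2.png',cv2.resize(a[155:275,180:340],(800,600),interpolation=cv2.INTER_CUBIC))
```

```text
(no output)
```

View pics/c1.png

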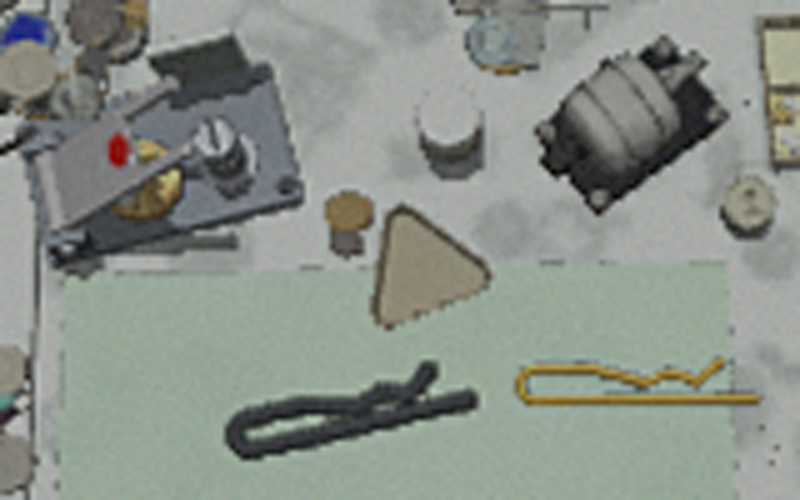

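View pics/c2.png

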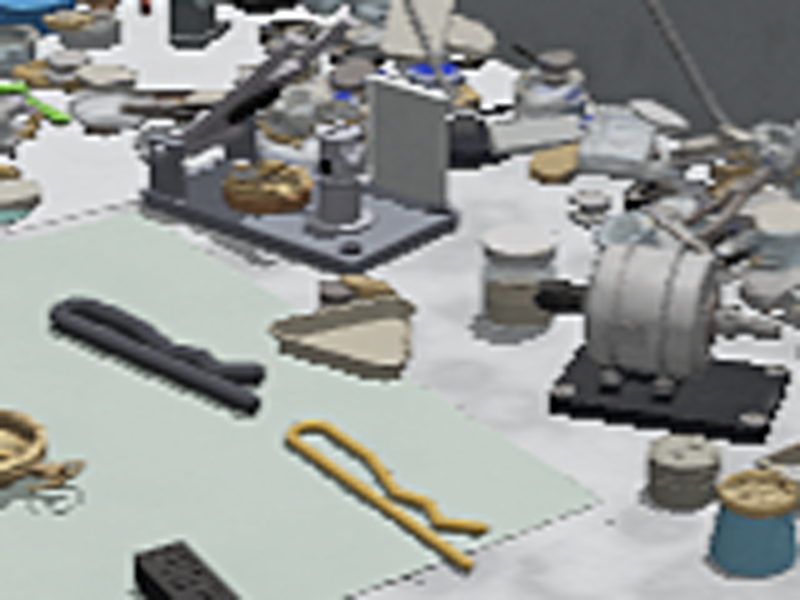

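The crops (5x) show these points:
- **Top view:** pin top at about (213,133), red dot (118,150), brass clip bow end at (518,385), leg (530,400) to tip (758,400).
- **Side view:** pin top at about (340,130), with the bar raised. The clip bow end is at (288,432) and its tip at (468,568).

Run:
```python
from h import *
t=load('top0'); s=load('side0')
T=lambda u,v:(160+u/5,155+v/5)
S=lambda u,v:(180+u/5,155+v/5)
pin=onz(t,*T(213,133),.068); print('pin',pin, onz(s,*S(340,130),.068))
for q in((50,262),(300,200)): print('edge',onz(t,*T(*q),.012))
for q in((150,62),(235,38)): print('back',onz(t,*T(*q),.078))
print('clip',onz(t,*T(530,400),.005),onz(t,*T(758,400),.005), onz(t,*T(518,385),.005))
print('clip side tip',onz(s,*S(468,568),.005),onz(s,*S(288,432),.005))
o,d=ray(t,*T(118,150)); o2,d2=ray(s,*S(340,25))
yaw=.235; xf=np.array([np.cos(yaw),np.sin(yaw),0]);yf=np.array([-np.sin(yaw),np.cos(yaw),0])
for th in np.arange(.3,1.3,.1):
    c,sn=np.cos(th),np.sin(th)
    P=np.array([*pin[:2],0])+yf*(.105-.072*c+.004*sn)+np.array([0,0,.038+.072*sn+.004*c])
    print(round(th,1),(proj(t,P)-[160,155])*5,P)
```

```text
pin [ 0.57388524 -0.15122811  0.068     ] [ 0.57086201 -0.15637805  0.068     ]
edge [ 0.50696099 -0.04170765  0.012     ]
edge [ 0.54555561 -0.19738615  0.012     ]
back [ 0.61597153 -0.11383766  0.078     ]
back [ 0.63081168 -0.16488194  0.078     ]
clip [ 0.41742338 -0.34167302  0.005     ] [ 0.41587369 -0.484232    0.005     ] [ 0.42697142 -0.33424131  0.005     ]
clip side tip [ 0.41537007 -0.48604231  0.005     ] [ 0.41966832 -0.33760566  0.005     ]
0.3 [154.02512075 149.50697533] [ 0.56517741 -0.11485816  0.0630988 ]
0.4 [147.27193452 147.6815358 ] [ 0.56451534 -0.11209289  0.06972236]
0.5 [139.49415123 146.22803715] [ 0.56370261 -0.10869835  0.07602897]
0.6 [130.75974326 145.16801782] [ 0.56274734 -0.10470847  0.0819556 ]
0.7 [121.15013426 144.51897187] [ 0.56165907 -0.1001631   0.08744304]
0.8 [110.7597356 144.2938724] [ 0.56044868 -0.09510767  0.09243647]
0.9 [ 99.69517224 144.50074823] [ 0.55912826 -0.08959269  0.09688598]
1.0 [ 88.07418835 145.14233295] [ 0.55771101 -0.08367326  0.10074712]
1.1 [ 76.02423597 146.2158045 ] [ 0.55621108 -0.07740853  0.10398131]
1.2 [ 63.68076412 147.71263119] [ 0.55464347 -0.07086108  0.10655625]
```

Run:
```python
from h import *
t=load('top0'); s=load('side0'); w=load('wrist0')
print('R wrist',w['R'].round(2), 'top',t['R'].round(2))
k=800/560
for P in([0,0,0],[0,0,.4],[.154,.502,.231],[.15,.5,.4]): print(P,proj(t,P)*k,proj(s,P)*k)
for z in(0,.1,.2,.3):
  print(z,[onz(t,u/k,v/k,z)[:2].round(2) for u,v in((50,320),(160,280),(220,405),(120,450))],[onz(s,u/k,v/k,z)[:2].round(2) for u,v in((105,205),(190,228),(262,185),(195,130),(275,145))])
```

```text
R wrist [[ 0.29  0.96 -0.  ]
 [ 0.91 -0.28  0.31]
 [ 0.29 -0.09 -0.95]] top [[-0.01 -1.    0.02]
 [-0.98  0.01 -0.2 ]
 [ 0.2  -0.02 -0.98]]
[0, 0, 0] [213.96864493 540.50403573] [ 21.03280645 338.30819484]
[0, 0, 0.4] [128.12831942 598.39454334] [-36.49850928  92.4299249 ]
[0.154, 0.502, 0.231] [-121.09048756  476.13828752] [ 29.73149213 141.01035919]
[0.15, 0.5, 0.4] [-223.44892411  489.89416382] [11.48869505 60.23880596]
0 [array([0.46, 0.38]), array([0.55, 0.15]), array([0.27, 0.  ]), array([0.18, 0.2 ])] [array([0.34, 0.73]), array([0.46, 0.4 ]), array([0.79, 0.68]), array([0.97, 1.64]), array([1.1 , 1.18])]
0.1 [array([0.44, 0.32]), array([0.52, 0.11]), array([ 0.27, -0.03]), array([0.19, 0.16])] [array([0.26, 0.37]), array([0.35, 0.11]), array([0.62, 0.33]), array([0.77, 1.12]), array([0.87, 0.74])]
0.2 [array([0.42, 0.26]), array([0.5 , 0.07]), array([ 0.27, -0.06]), array([0.19, 0.12])] [array([0.17, 0.01]), array([ 0.24, -0.19]), array([ 0.45, -0.02]), array([0.57, 0.59]), array([0.65, 0.3 ])]
0.3 [array([0.41, 0.2 ]), array([0.47, 0.03]), array([ 0.26, -0.08]), array([0.19, 0.07])] [array([ 0.09, -0.34]), array([ 0.14, -0.49]), array([ 0.29, -0.37]), array([0.36, 0.06]), array([ 0.42, -0.14])]
```

View pics/wrist0.png

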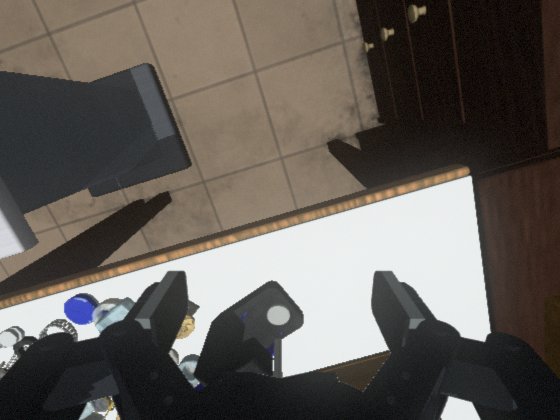

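The wrist picture shows only the empty table end, the floor and the open fingers at about (170,310) and (390,310). A lamp hood hangs between the start pose and the work, so I triangulate it before planning the path.

Run:
```python
from h import *
t=load('top0'); s=load('side0'); k=800/560
def tri(a,b):
    o,d=ray(t,a[0]/k,a[1]/k);p,e=ray(s,b[0]/k,b[1]/k)
    m=np.linalg.lstsq(np.c_[d,-e],p-o,rcond=None)[0]; A=o+d*m[0];B=p+e*m[1]; return ((A+B)/2).round(3),np.linalg.norm(A-B).round(3)
print('arm base',tri((100,385),(155,135)))
for b in((200,95),(250,60),(300,18)):
    best=min(((tri((70+f*22,130+f*240),b)) for f in np.linspace(-.5,1,60)),key=lambda r:r[1]); print(b,best)
print('corners',tri((220,405),(190,228)),tri((160,280),(262,185)),tri((120,450),(105,205)))
print('upper',tri((165,285),(262,140)),tri((50,320),(130,132)),tri((200,410),(180,190)),tri((105,445),(100,185)))
np.set_printoptions(precision=3,suppress=True)
a=cv2.imread('pics/top0.png')[170:330,15:180];b=cv2.imread('pics/side0.png')[60:180,50:215]
cv2.imwrite('pics/hood.png',np.hstack([cv2.resize(a,(400,388),interpolation=2),cv2.resize(b,(400,388),interpolation=2)]))
```

```text
arm base (array([0.302, 0.116, 0.289]), np.float64(0.008))
(200, 95) (array([0.403, 0.116, 0.354]), np.float64(0.001))
(250, 60) (array([0.506, 0.105, 0.413]), np.float64(0.001))
(300, 18) (array([0.609, 0.087, 0.488]), np.float64(0.003))
corners (array([ 0.28 , -0.048,  0.155]), np.float64(0.027)) (array([0.503, 0.078, 0.172]), np.float64(0.004)) (array([0.194, 0.128, 0.169]), np.float64(0.011))
upper (array([0.475, 0.025, 0.275]), np.float64(0.011)) (array([0.355, 0.234, 0.275]), np.float64(0.115)) (array([ 0.272, -0.034,  0.222]), np.float64(0.033)) (array([0.2  , 0.141, 0.203]), np.float64(0.001))
```

View pics/hood.png

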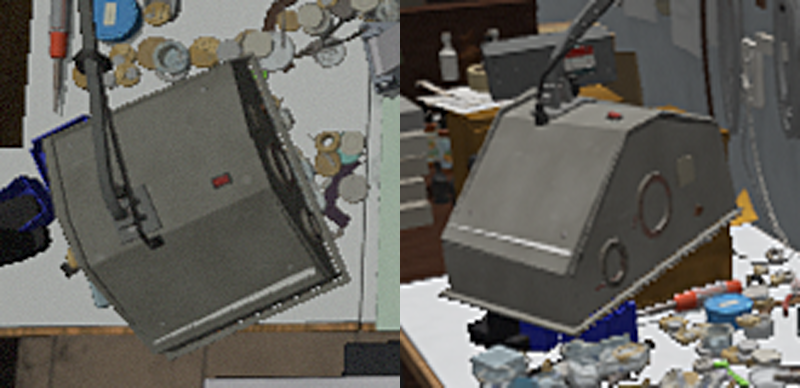

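The hood's rim is at z ≈ 0.16 and its top at z ≈ 0.28, and the lamp arm rises from (0.30, 0.12). I'll pass it close to the base and high up.

Call:
apply_moves(
  rows=[
    [[0,-0.03,-0.05],0],
    [[0,-0.05,-0.035],0],
    [[0,-0.055,-0.028],0],
    [[0,-0.055,-0.028],0],
    [[0,-0.055,-0.02],0],
  ],
  fingers=1,
)

```text
t: 0.78
ee_pos: [0.0813, 0.266, 0.3933]
eef_rot: [[-0.956, 0.292, 0.0], [0.292, 0.956, 0.001], [0.0, 0.001, -1.0]]
contact_force: [-0.3, -1.3, 0.2]
width: 0.0
gripper_force: 0.0
```

Call:
apply_moves(
  rows=[
    [[0,-0.055,0],0],
    [[0,-0.015,0],0],
    [[0,0,0],0],
  ],
)

```text
t: 1.15
ee_pos: [0.0613, 0.2006, 0.3925]
eef_rot: [[-0.956, 0.292, 0.001], [0.292, 0.956, 0.002], [-0.0, 0.002, -1.0]]
contact_force: [1.0, 0.1, 0.2]
width: 0.002
gripper_force: 0.0
```

Now I sweep around the base.

Call:
apply_moves(
  rows=[
    [[-0.0375,-0.0034,0],0.18],
    [[-0.0375,-0.0034,0],0.18],
    [[-0.0375,-0.0034,0],0.18],
    [[-0.0375,-0.0034,0],0.18],
    [[-0.0375,-0.0034,0],0.18],
  ],
)

```text
t: 1.78
ee_pos: [0.1974, 0.0765, 0.3914]
eef_rot: [[-0.36, 0.933, -0.002], [0.933, 0.36, -0.001], [-0.0, -0.002, -1.0]]
contact_force: [0.1, -0.5, 0.7]
width: 0.0
gripper_force: 0.0
```

Call:
apply_moves(
  rows=[
    [[-0.0375,-0.0034,0],0.18],
    [[-0.0375,-0.0034,0],0.18],
    [[-0.0375,-0.0034,0],0.18],
    [[-0.0375,-0.0034,0],0.18],
    [[0,0,0],0],
  ],
)

```text
t: 2.4
ee_pos: [0.1978, -0.0731, 0.3915]
eef_rot: [[0.348, 0.937, -0.002], [0.937, -0.348, 0.001], [-0.0, -0.002, -1.0]]
contact_force: [0.2, -0.3, 0.6]
width: 0.001
gripper_force: 0.0
```

Call:
apply_moves(
  rows=[
    [[0.01,0.0453,0],0],
    [[0.01,0.0453,0.01],0],
    [[0.01,0.0453,0.02],0],
    [[0.01,0.0453,0.03],0],
    [[0.01,0.0453,0.03],0],
  ],
)

```text
t: 3.02
ee_pos: [0.4301, -0.0986, 0.3002]
eef_rot: [[0.335, 0.942, -0.001], [0.942, -0.335, 0.001], [0.0, -0.001, -1.0]]
contact_force: [0.3, -0.9, -0.3]
width: 0.002
gripper_force: 0.0
```

Call:
apply_moves(
  rows=[
    [[0.01,0.0453,0.03],0],
    [[0.01,0.0453,0.03],0],
    [[0.01,0.0453,0.03],0],
    [[0,0,0.01],-0.18],
    [[0,0,0],-0.18],
  ],
)

```text
t: 3.65
ee_pos: [0.5662, -0.1155, 0.1983]
eef_rot: [[-0.025, 1.0, -0.006], [1.0, 0.025, 0.002], [0.002, -0.006, -1.0]]
contact_force: [-0.3, -0.0, -0.2]
width: -0.002
gripper_force: 0.0
```

Call:
apply_moves(
  rows=[
    [[0,0,0],-0.18],
    [[0,0,0],-0.06],
    [[0,0,0],0],
    [[0,0,0],0],
  ],
)

```text
t: 4.15
ee_pos: [0.5657, -0.1169, 0.2014]
eef_rot: [[-0.253, 0.968, -0.001], [0.968, 0.253, 0.0], [0.001, -0.001, -1.0]]
contact_force: [0.9, -1.0, -0.1]
width: -0.0
gripper_force: 0.0
```

Run:
```python
from h import *
s=env.get_state();print(s['ee_pos'],s['joints'].round(2),s['contact_force'])
grab('wrist','w1');a=cv2.imread('pics/w1.png');cv2.imwrite('pics/w1b.png',cv2.resize(a,(800,600),interpolation=cv2.INTER_CUBIC))
```

```text
[ 0.56568876 -0.11691919  0.20135451] [-0.2   0.23  0.02  1.36  0.    1.11] [ 0.92591086 -1.02825436 -0.09195529]
```

View pics/w1b.png

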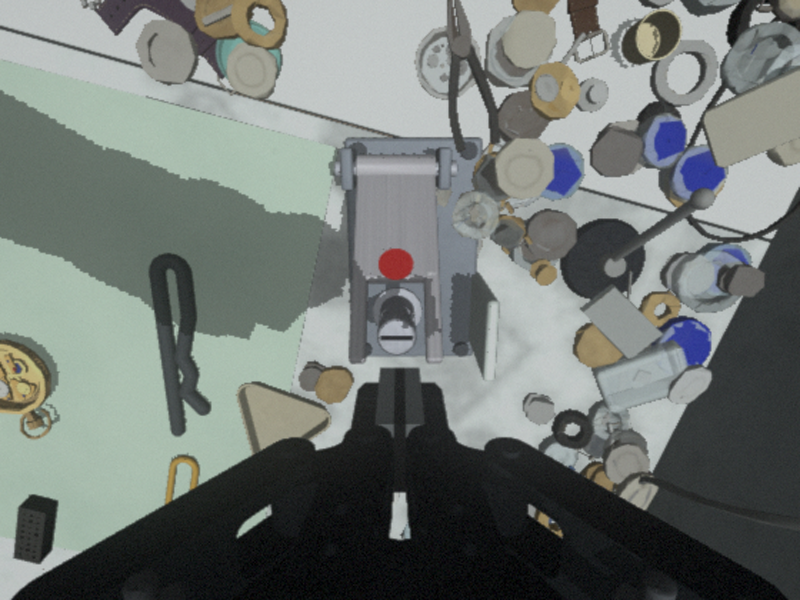

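The wrist view (800 px wide) shows the pin top at (397,336) with its black line level. The red dot is at (396,264), the hinge ears at (347,165) and (447,165), and the backstop at (490,325).

Run:
```python
from h import *
w=load('w1');k=800/560
g=lambda u,v,z:onz(w,u/k,v/k,z)
pin=g(397,336,.068);h=(g(347,165,.046)+g(447,165,.046))/2
d=h-pin;print('pin',pin,'hinge',h,np.linalg.norm(d[:2]),'yaw',np.arctan2(-d[0],d[1]))
e=g(447,165,.046)-g(347,165,.046);print('yaw ears',np.arctan2(e[1],e[0]),np.linalg.norm(e[:2]))
e=g(411,338,.068)-g(384,338,.068);print('yaw line',np.arctan2(e[1],e[0]))
b=(g(489,272,.078)+g(489,378,.078))/2; print('back',b-pin)
e=g(489,272,.078)-g(489,378,.078);print('yaw back',np.arctan2(-e[0],e[1]),np.linalg.norm(e))
yaw=np.arctan2(-d[0],d[1]); yf=np.array([-np.sin(yaw),np.cos(yaw),0])
for th in np.arange(.4,.95,.1):
    c,s=np.cos(th),np.sin(th)
    P=np.array([*pin[:2],0])+yf*(.105-.072*c+.004*s)+np.array([0,0,.038+.072*s+.004*c])
    print(round(th,1),proj(w,P)*k,P)
```

```text
pin [ 0.57283981 -0.14980755  0.068     ] hinge [ 0.54607063 -0.04723561  0.046     ] 0.1060075087060475 yaw 0.255285402503444
yaw ears 0.2558001096838225 0.062438337127076936
yaw line 0.25579126778733613
back [0.0528927 0.0242587 0.01     ]
yaw back 0.316354091282823 0.07059422619396478
0.4 [396.92869633 276.6995582 ] [ 0.56267802 -0.11087043  0.06972236]
0.5 [396.87578961 273.75678064] [ 0.5617966  -0.10749308  0.07602897]
0.6 [396.82209319 269.49086121] [ 0.56076059 -0.10352339  0.0819556 ]
0.7 [396.76822995 263.85190221] [ 0.55958035 -0.09900104  0.08744304]
0.8 [396.71491983 256.80957531] [ 0.55826767 -0.0939712   0.09243647]
0.9 [396.66297555 248.35882486] [ 0.55683565 -0.08848414  0.09688598]
```

Call:
apply_moves(
  rows=[
    [[0.017,-0.0015,0.03],0],
    [[0,0,0.04],0],
    [[0,0,0.025],0],
    [[0,0,0.012],0],
    [[-0.003,0,0.01],0],
  ],
)

```text
t: 4.82
ee_pos: [0.5609, -0.1063, 0.0863]
eef_rot: [[-0.251, 0.968, 0.002], [0.968, 0.251, -0.003], [-0.004, 0.001, -1.0]]
contact_force: [-0.7, -5.0, 7.0]
width: -0.001
gripper_force: 3.1
```

Call:
apply_moves(
  rows=[
    [[-0.004,0,0.01],0],
    [[-0.004,0,0.01],0],
    [[-0.004,0,0.01],0],
    [[-0.003,0,0.008],0],
    [[0,0,0.004],0],
  ],
)

```text
t: 5.45
ee_pos: [0.5638, -0.1197, 0.0426]
eef_rot: [[-0.251, 0.968, -0.001], [0.968, 0.251, -0.0], [0.0, -0.001, -1.0]]
contact_force: [1.3, -1.1, 2.3]
width: -0.001
gripper_force: 1.1
```

Call:
apply_moves(
  rows=[
    [[0,0,0.002],0],
    [[0,0,0.001],0],
    [[0,0,0],0],
  ],
)

```text
t: 5.82
ee_pos: [0.5639, -0.1197, 0.0419]
eef_rot: [[-0.251, 0.968, 0.001], [0.968, 0.251, -0.001], [-0.001, 0.001, -1.0]]
contact_force: [-3.9, 0.3, 12.4]
width: 0.001
gripper_force: 6.1
```

The bar is on its stop, with 12 N of force at z ≈ 0.042. Next I lift off and go to the brass clip.

Call:
apply_moves(
  rows=[
    [[0,0,-0.04],0],
    [[0,0,-0.06],0],
    [[0,0,-0.06],0],
    [[-0.045,-0.035,0],0],
    [[-0.045,-0.035,0],0],
  ],
)

```text
t: 6.45
ee_pos: [0.5186, -0.2248, 0.201]
eef_rot: [[-0.254, 0.967, 0.001], [0.967, 0.254, -0.001], [-0.001, 0.001, -1.0]]
contact_force: [-0.5, 0.3, 0.2]
width: 0.001
gripper_force: 0.0
```

Call:
apply_moves(
  rows=[
    [[-0.045,-0.035,0],0],
    [[-0.045,-0.035,0],0],
    [[-0.045,-0.035,0],0],
    [[-0.045,-0.035,0],0],
    [[0,0,0],0.13],
  ],
  fingers=0.4,
)

```text
t: 7.08
ee_pos: [0.4262, -0.4366, 0.1992]
eef_rot: [[-0.116, 0.993, -0.002], [0.993, 0.116, 0.001], [0.001, -0.002, -1.0]]
contact_force: [0.9, -0.1, -0.1]
width: 0.603
gripper_force: 0.0
```

Call:
apply_moves(
  rows=[
    [[0,0,0],0.126],
    [[0,0,0],0],
    [[0,0,0],0],
    [[0,0,0],0],
  ],
)

```text
t: 7.58
ee_pos: [0.4287, -0.4334, 0.2002]
eef_rot: [[0.0, 1.0, -0.0], [1.0, -0.0, 0.0], [0.0, -0.0, -1.0]]
contact_force: [-0.4, 0.8, -0.1]
width: 0.601
gripper_force: 0.0
```

Run:
```python
from h import *
s=env.get_state();print(s['ee_pos'],s['joints'].round(2),s['contact_force'])
grab('wrist','w2');a=cv2.imread('pics/w2.png');cv2.imwrite('pics/w2b.png',cv2.resize(a,(800,600),interpolation=cv2.INTER_CUBIC))
```

```text
[ 0.4286542  -0.43338904  0.20024244] [-0.79  0.29  0.09  1.38 -0.    0.78] [-0.39542736  0.76104088 -0.13713374]
```

View pics/w2b.png

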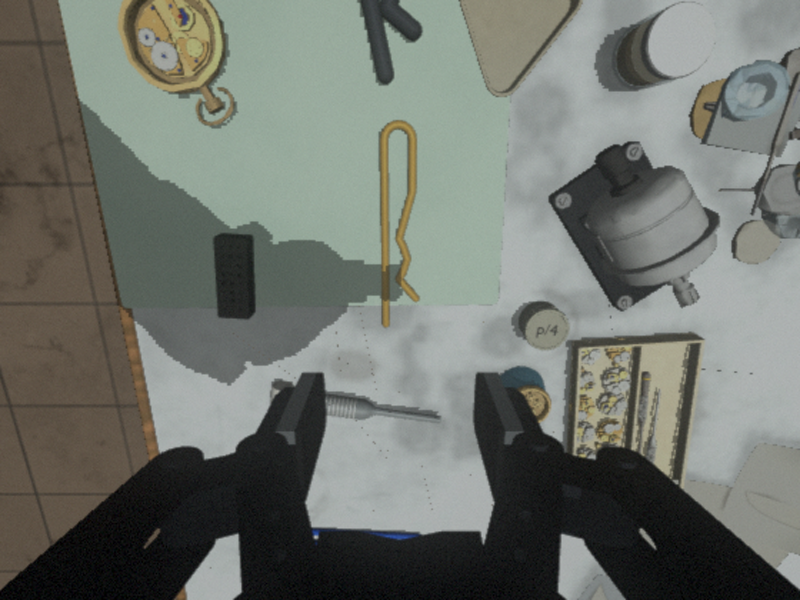

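The clip's straight leg runs from (385,145) to its tip at (386,327). The bow end is at (399,121) and the other bow side at (413,165).

Run:
```python
from h import *
w=load('w2');k=800/560
g=lambda u,v,z=.005:onz(w,u/k,v/k,z)
tip=g(386,326);a=g(385,145);b=g(413,165);e=g(399,122)
d=a-tip;print(tip,a,b,e,'yaw',np.arctan2(-d[1],-d[0]))
u=-d/np.linalg.norm(d);n=np.array([-u[1],u[0],0])
o=tip-.055*u; print('end x',(e-o)@u,'side y',(b-o)@n,'grip',o-.067*u+.01*n)
```

```text
[ 0.41853734 -0.48376222  0.005     ] [ 0.41902309 -0.34849147  0.005     ] [ 0.43872348 -0.36188117  0.005     ] [ 0.42880934 -0.33350674  0.005     ] yaw -1.5743872767152653
end x -0.09529139568998636 side y 0.019748339672462208 grip [ 0.42897537 -0.36179891  0.005     ]
```

Call:
apply_moves(
  rows=[
    [[0.04,0,0.04],0],
    [[0.0325,0,0.05],0],
    [[0,0,0.05],0],
    [[0,0,0.035],0],
    [[0,0,0.01],0],
  ],
  fingers=0.6,
)

```text
t: 8.25
ee_pos: [0.4275, -0.3598, 0.0132]
eef_rot: [[0.001, 1.0, -0.003], [1.0, -0.001, 0.003], [0.003, -0.003, -1.0]]
contact_force: [-0.4, -0.2, -0.1]
width: 0.403
gripper_force: 0.0
```

Call:
apply_moves(
  rows=[
    [[0,0,0.006],0],
    [[0,0,0.003],0],
    [[0,0,0],0],
  ],
)

```text
t: 8.62
ee_pos: [0.4292, -0.3617, 0.0073]
eef_rot: [[0.002, 1.0, 0.001], [1.0, -0.002, -0.001], [-0.001, 0.001, -1.0]]
contact_force: [-0.2, -0.0, -0.2]
width: 0.4
gripper_force: 0.0
```

Call:
apply_moves(
  rows=[
    [[0,0,0.003],0],
    [[0,0,0.001],0],
    [[0,0,0],0],
  ],
)

```text
t: 9.0
ee_pos: [0.4286, -0.3612, 0.0023]
eef_rot: [[0.002, 1.0, -0.0], [1.0, -0.002, 0.0], [0.0, -0.0, -1.0]]
contact_force: [-0.7, -0.5, -0.2]
width: 0.399
gripper_force: 0.0
```

Call:
apply_moves(
  rows=[
    [[0,0,0.0015],0],
    [[0,0,0],0],
  ],
)

```text
t: 9.25
ee_pos: [0.4287, -0.3613, 0.0008]
eef_rot: [[0.002, 1.0, 0.0], [1.0, -0.002, -0.0], [-0.0, 0.0, -1.0]]
contact_force: [0.8, 0.1, -0.8]
width: 0.396
gripper_force: 0.3
```

Call:
apply_moves(
  rows=[
    [[0,0,0.0015],0],
    [[0,0,0],0],
  ],
)

```text
t: 9.5
ee_pos: [0.4288, -0.3613, 0.0008]
eef_rot: [[0.002, 1.0, 0.001], [1.0, -0.002, -0.001], [-0.001, 0.001, -1.0]]
contact_force: [-3.4, 2.5, 11.3]
width: 0.396
gripper_force: 5.9
```

Call:
apply_moves(
  rows=[
    [[0,0,0.001],0],
    [[0,0,0],0],
  ],
)

```text
t: 9.75
ee_pos: [0.4288, -0.3613, 0.0007]
eef_rot: [[0.002, 1.0, 0.001], [1.0, -0.002, -0.001], [-0.001, 0.001, -1.0]]
contact_force: [-4.6, 5.3, 18.8]
width: 0.397
gripper_force: 9.6
```

Call:
apply_moves(
  rows=[
    [[0,0,-0.004],0],
    [[0,0,0],0],
  ],
)

```text
t: 10.0
ee_pos: [0.4288, -0.3613, 0.0025]
eef_rot: [[0.002, 1.0, 0.0], [1.0, -0.002, -0.0], [-0.0, 0.0, -1.0]]
contact_force: [0.7, -0.2, -0.3]
width: 0.401
gripper_force: 0.0
```

Call:
apply_moves(
  rows=[
    [[0,0,0],0],
    [[0,0,0],0],
    [[0,0,0],0],
    [[0,0,0],0],
  ],
  fingers=1,
)

```text
t: 10.5
ee_pos: [0.4287, -0.3612, 0.0025]
eef_rot: [[0.002, 1.0, 0.0], [1.0, -0.002, -0.0], [-0.0, 0.0, -1.0]]
contact_force: [-0.2, 0.3, 5.2]
width: 0.266
gripper_force: 58.6
```

Call:
apply_moves(
  rows=[
    [[0,0,-0.01],0],
    [[0,0,-0.04],0],
    [[0,0,-0.05],0],
    [[0,0,-0.05],0],
    [[0.045,-0.004,0],0],
  ],
)

```text
t: 11.12
ee_pos: [0.4272, -0.319, 0.1569]
eef_rot: [[0.005, 1.0, 0.007], [1.0, -0.005, -0.005], [-0.005, 0.007, -1.0]]
contact_force: [-0.1, 0.5, -1.3]
width: 0.268
gripper_force: 59.1
```

Call:
apply_moves(
  rows=[
    [[0.045,-0.004,0],0],
    [[0.045,-0.004,0],0],
    [[0.045,-0.003,0],0],
    [[0,0,0],-0.183],
    [[0,0,0],-0.183],
  ],
)

```text
t: 11.75
ee_pos: [0.4139, -0.1804, 0.1526]
eef_rot: [[-0.363, 0.932, 0.0], [0.932, 0.363, -0.0], [-0.0, 0.0, -1.0]]
contact_force: [-0.1, -0.1, -1.4]
width: 0.271
gripper_force: 59.1
```

Call:
apply_moves(
  rows=[
    [[0,0,0],-0.183],
    [[0,0,0],-0.183],
    [[0,0,0],-0.183],
    [[0,0,0],-0.183],
    [[0,0,0],-0.183],
  ],
)

```text
t: 12.38
ee_pos: [0.4138, -0.1811, 0.1524]
eef_rot: [[-0.959, 0.282, -0.0], [0.282, 0.959, 0.0], [0.0, 0.0, -1.0]]
contact_force: [0.5, -0.4, -0.6]
width: 0.268
gripper_force: 59.1
```

Call:
apply_moves(
  rows=[
    [[0,0,0],-0.183],
    [[0,0,0],-0.183],
    [[0,0,0],-0.183],
    [[0,0,0],0],
    [[0,0,0],0],
  ],
)

```text
t: 13.0
ee_pos: [0.4139, -0.1811, 0.1523]
eef_rot: [[-0.968, -0.251, -0.0], [-0.251, 0.968, 0.0], [0.0, 0.0, -1.0]]
contact_force: [0.1, 0.3, -0.6]
width: 0.267
gripper_force: 59.0
```

Run:
```python
from h import *
s=env.get_state();print(s['ee_pos'],s['joints'].round(2),s['eef_rot'].round(3),s['width'])
t=grab('top','t3');s_=grab('side','s3')
pin=np.array([.5728,-.1498,.12])
a=cv2.imread('pics/t3.png');b=cv2.imread('pics/s3.png')
for c,n in((t,'t'),(s_,'s')):print(n,proj(c,s['ee_pos']),proj(c,pin))
def crop(im,c,w,h):
    x,y=int(c[0]-w/2),int(c[1]-h/2);print(x,y);return cv2.resize(im[y:y+h,x:x+w],(w*6,h*6),interpolation=cv2.INTER_CUBIC)
m=lambda c:(proj(c,s['ee_pos'])+proj(c,pin))/2
cv2.imwrite('pics/v3.png',np.vstack([crop(a,m(t),133,50),crop(b,m(s_),133,50)]))
```

```text
[ 0.41393546 -0.18114546  0.15230388] [-0.41  0.   -0.35  1.22 -0.   -0.67] [[-0.968 -0.251 -0.   ]
 [-0.251  0.968  0.   ]
 [ 0.     0.    -1.   ]] 0.266542043402254
t [207.02272582 229.05587418] [199.12291365 177.05511603]
s [200.12841065 164.75552741] [247.02842707 162.18885262]
136 178
157 138
```

View pics/v3.png

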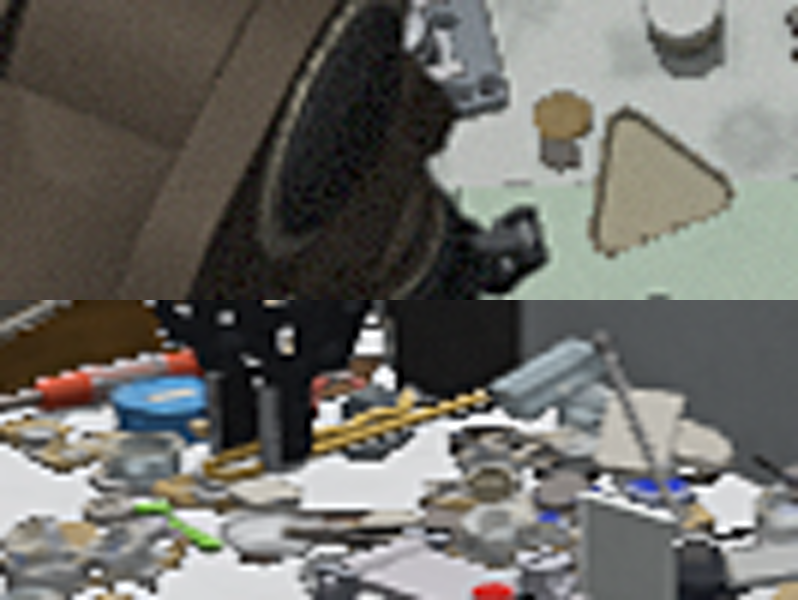

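The top view is blocked by the wrist. The side view shows the clip held, with its bow end at about (207,467) and its tip at (487,397) in the montage. I check its pitch and yaw.

Run:
```python
from h import *
s=load('s3');T=np.array([.4139,-.1811,.1523]);y=.2533
xf=np.array([np.cos(y),np.sin(y),0]);yf=np.array([-np.sin(y),np.cos(y),0])
P=lambda X:(proj(s,X)-[157,138])*6+[0,300]
for dz in(0,.0025,.005):
  for p in(-.05,0,.05,.1):
    q=lambda x,yy:T+xf*(x+.067)*np.cos(p)+yf*(yy-.01)+np.array([0,0,dz+(x+.067)*np.sin(p)])
    print(dz,p,'tip',P(q(.055,0)).round(),'neartip spring',P(q(.031,.023)).round(),'bow end',P(q(-.098,.01)).round(),'legA',P(q(-.085,0)).round())
print('fingers tip',P(T+yf*-.013),P(T+yf*.013))
```

```text
0 -0.05 tip [480. 410.] neartip spring [404. 410.] bow end [202. 476.] legA [243. 475.]
0 0 tip [480. 397.] neartip spring [403. 399.] bow end [202. 479.] legA [243. 477.]
0 0.05 tip [479. 384.] neartip spring [403. 388.] bow end [202. 483.] legA [243. 479.]
0 0.1 tip [478. 370.] neartip spring [402. 378.] bow end [203. 487.] legA [243. 481.]
0.0025 -0.05 tip [479. 405.] neartip spring [403. 405.] bow end [201. 470.] legA [242. 469.]
0.0025 0 tip [479. 391.] neartip spring [403. 394.] bow end [202. 474.] legA [243. 471.]
0.0025 0.05 tip [479. 378.] neartip spring [403. 383.] bow end [202. 477.] legA [243. 473.]
0.0025 0.1 tip [478. 365.] neartip spring [402. 372.] bow end [202. 481.] legA [243. 475.]
0.005 -0.05 tip [479. 399.] neartip spring [403. 399.] bow end [201. 464.] legA [242. 463.]
0.005 0 tip [479. 386.] neartip spring [403. 388.] bow end [201. 468.] legA [242. 465.]
0.005 0.05 tip [479. 373.] neartip spring [402. 377.] bow end [202. 471.] legA [242. 467.]
0.005 0.1 tip [478. 359.] neartip spring [402. 367.] bow end [202. 475.] legA [243. 469.]
fingers tip [280.61489653 467.22846016] [236.94222131 453.91304935]
```

Call:
apply_moves(
  rows=[
    [[0,0,0.05],0],
    [[0,0,0.04],0],
    [[0,0,0.016],0],
    [[-0.014,0,0],-0.002],
    [[0,0,0],0],
  ],
)

```text
t: 13.72
ee_pos: [0.43, -0.178, 0.048]
eef_rot: [[-0.966, -0.257, 0.003], [-0.257, 0.966, -0.001], [-0.003, -0.002, -1.0]]
contact_force: [-0.5, 0.4, -1.3]
width: 0.267
gripper_force: 59.1
```

Call:
apply_moves(
  rows=[
    [[0,0,0],0],
    [[0,0,0],0],
  ],
)

```text
t: 13.98
ee_pos: [0.428, -0.1778, 0.0471]
eef_rot: [[-0.967, -0.256, 0.001], [-0.256, 0.967, -0.001], [-0.001, -0.001, -1.0]]
contact_force: [0.0, 0.8, -1.5]
width: 0.268
gripper_force: 59.1
```

Run:
```python
from h import *
s_=grab('side','s4');w=grab('wrist','w4');c=proj(s_,[.5728,-.1498,.048]);print(c)
b=cv2.imread('pics/s4.png');x,y=int(c[0]-40),int(c[1]-18);print(x,y)
v=cv2.resize(b[y:y+35,x:x+66],(792,420),interpolation=cv2.INTER_CUBIC)
cv2.imwrite('pics/v4.png',v)
```

```text
[247.34704275 186.92927217]
207 168
```

View pics/v4.png

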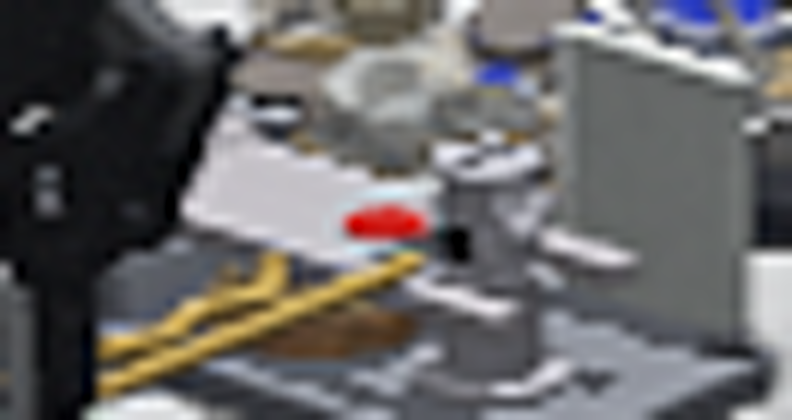

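The tip at (415,262) points along the line to the hole mouth at (457,243), to within about 0.5 mm. The bar lies flat. I advance.

Call:
apply_moves(
  rows=[
    [[-0.005,0,0],0],
    [[-0.005,0,0],0],
    [[-0.005,0,0],0],
    [[0,0,0],0],
  ],
)

```text
t: 14.58
ee_pos: [0.4425, -0.1737, 0.0462]
eef_rot: [[-0.966, -0.257, -0.0], [-0.257, 0.966, -0.0], [0.0, -0.0, -1.0]]
contact_force: [-0.7, 0.0, -0.1]
width: 0.265
gripper_force: 59.1
```

Call:
apply_moves(
  rows=[
    [[-0.005,0,0],0],
    [[-0.005,0,0],0],
    [[-0.005,0,0],0],
    [[-0.005,0,0],0],
    [[0,0,0],0],
  ],
)

```text
t: 15.2
ee_pos: [0.4618, -0.1686, 0.0463]
eef_rot: [[-0.967, -0.257, 0.0], [-0.257, 0.967, -0.0], [-0.0, -0.0, -1.0]]
contact_force: [-0.3, -0.6, -1.5]
width: 0.27
gripper_force: 59.1
```

Call:
apply_moves(
  rows=[
    [[-0.005,0,0],0],
    [[-0.005,0,0],0],
    [[-0.005,0,0],0],
    [[-0.002,0,0],0],
    [[0,0,0],0],
  ],
)

```text
t: 15.82
ee_pos: [0.4777, -0.1641, 0.0461]
eef_rot: [[-0.967, -0.257, -0.0], [-0.257, 0.967, 0.0], [0.0, 0.001, -1.0]]
contact_force: [-0.1, 1.1, -0.7]
width: 0.271
gripper_force: 59.1
```

Call:
apply_moves(
  rows=[
    [[-0.003,0,0],0],
    [[-0.002,0,0],0],
    [[0,0,0],0],
  ],
)

```text
t: 16.2
ee_pos: [0.4801, -0.1627, 0.0453]
eef_rot: [[-0.967, -0.256, -0.005], [-0.256, 0.967, 0.0], [0.005, 0.002, -1.0]]
contact_force: [-7.9, 0.2, 0.3]
width: 0.268
gripper_force: 59.0
```

Call:
apply_moves(
  rows=[
    [[-0.003,0,0],0],
    [[-0.003,0,0],0],
    [[0,0,0],0],
  ],
)

```text
t: 16.58
ee_pos: [0.4888, -0.1609, 0.0461]
eef_rot: [[-0.966, -0.257, 0.0], [-0.257, 0.966, 0.001], [-0.001, 0.001, -1.0]]
contact_force: [0.1, 3.1, -1.5]
width: 0.271
gripper_force: 59.1
```

Call:
apply_moves(
  rows=[
    [[-0.003,0,0],0],
    [[-0.003,0,0],0],
    [[0,0,0],0],
  ],
)

```text
t: 16.95
ee_pos: [0.4958, -0.1595, 0.0467]
eef_rot: [[-0.966, -0.257, 0.003], [-0.257, 0.966, 0.001], [-0.003, 0.0, -1.0]]
contact_force: [1.7, 4.9, -1.5]
width: 0.266
gripper_force: 59.1
```

Call:
apply_moves(
  rows=[
    [[-0.003,0,0],0],
    [[-0.003,0,0],0],
    [[0,0,0],0],
  ],
)

```text
t: 17.32
ee_pos: [0.5011, -0.1588, 0.0467]
eef_rot: [[-0.967, -0.256, 0.002], [-0.256, 0.967, -0.001], [-0.001, -0.001, -1.0]]
contact_force: [1.4, 3.2, -1.5]
width: 0.271
gripper_force: 59.1
```

Call:
apply_moves(
  rows=[
    [[-0.002,0,0],0],
    [[0,0,0],0],
  ],
)

```text
t: 17.58
ee_pos: [0.5022, -0.1583, 0.0464]
eef_rot: [[-0.967, -0.256, 0.0], [-0.256, 0.967, -0.001], [-0.0, -0.001, -1.0]]
contact_force: [-0.0, 1.3, -1.1]
width: 0.261
gripper_force: 59.1
```

Call:
apply_moves(
  rows=[
    [[-0.0015,0,0],0],
    [[0,0,0],0],
  ],
)

```text
t: 17.82
ee_pos: [0.5035, -0.1577, 0.0463]
eef_rot: [[-0.967, -0.256, -0.0], [-0.256, 0.967, -0.0], [0.0, -0.0, -1.0]]
contact_force: [-1.1, 0.0, -0.5]
width: 0.267
gripper_force: 59.1
```

Run:
```python
from h import *
s_=grab('side','s5');c=proj(s_,[.5728,-.1498,.048])
b=cv2.imread('pics/s5.png');x,y=207,168
cv2.imwrite('pics/v5.png',cv2.resize(b[y-5:y+35,x-6:x+60],(792,480),interpolation=cv2.INTER_CUBIC))
```

```text
(no output)
```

View pics/v5.png

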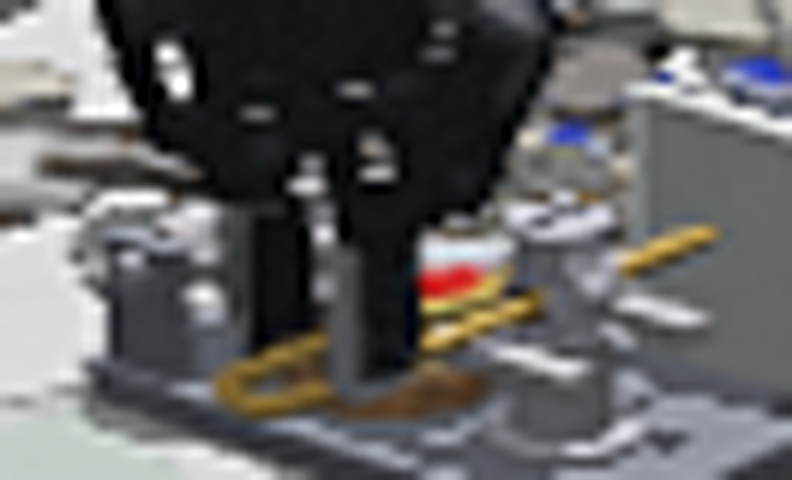

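The leg passes right through the pin, with its tip visible beyond at (712,233). The push force is about zero, so the clip is home. I release and withdraw upward.

Call:
apply_moves(
  rows=[
    [[0,0,0],0],
    [[0,0,0],0],
    [[0,0,0],0],
    [[0,0,0],0],
    [[0,0,0],0],
  ],
  fingers=0.5,
)

```text
t: 18.5
ee_pos: [0.5034, -0.1575, 0.0463]
eef_rot: [[-0.967, -0.256, 0.0], [-0.256, 0.967, -0.0], [-0.0, -0.0, -1.0]]
contact_force: [-0.7, -0.0, -0.8]
width: 0.504
gripper_force: 0.0
```

Call:
apply_moves(
  rows=[
    [[0,0,-0.01],0],
    [[0,0,-0.03],0],
    [[0,0,-0.05],0],
    [[0.02,0,-0.05],0],
    [[0.04,0,-0.03],0],
  ],
)

```text
t: 19.12
ee_pos: [0.4463, -0.1731, 0.2195]
eef_rot: [[-0.966, -0.258, 0.003], [-0.258, 0.966, -0.001], [-0.003, -0.002, -1.0]]
contact_force: [0.0, -0.4, 0.4]
width: 0.495
gripper_force: 0.0
```

Call:
apply_moves(
  rows=[
    [[0.05,0,0],0],
    [[0.04,0,0],0],
    [[0,0,0],0],
    [[0,0,0],0],
  ],
)

```text
t: 19.62
ee_pos: [0.3589, -0.1961, 0.217]
eef_rot: [[-0.967, -0.256, 0.002], [-0.256, 0.967, -0.001], [-0.001, -0.001, -1.0]]
contact_force: [-0.3, 0.5, -0.1]
width: 0.498
gripper_force: 0.0
```

Run:
```python
from h import *
s=env.get_state();print(s['ee_pos'],s['contact_force'],s['width'])
f=grab('side','s6');b=f['color']
hsv=cv2.cvtColor(b,cv2.COLOR_BGR2HSV);m=cv2.inRange(hsv,(18,130,90),(30,255,255));m[:163]=0;m[205:]=0;m[:,:200]=0;m[:,275:]=0
ys,xs=np.nonzero(m);print(len(xs))
for x in sorted(set(xs)):print(x,ys[xs==x].min(),ys[xs==x].max(),end='; ')
y=.2555;xf=np.array([np.cos(y),np.sin(y),0]);yf=np.array([-np.sin(y),np.cos(y),0]);O=np.array([.5728,-.1498,.048])
print()
for p in(0,.15):
  q=lambda x,yy:proj(f,O+xf*x*np.cos(p)+yf*yy+np.array([0,0,x*np.sin(p)])).round(1)
  print(p,'tip',q(.055,0),'bowend',q(-.098,.01),'leg',q(-.05,0),q(-.014,0),'spring',q(.031,.023),q(-.05,.02))
```

```text
[ 0.35894304 -0.19611413  0.21695926] [-0.31135783  0.51912886 -0.08499255] 0.49751976886406096
90
219 199 199; 220 198 200; 221 198 201; 222 197 201; 223 197 201; 224 196 201; 225 194 201; 226 194 200; 227 194 200; 228 193 199; 229 193 199; 230 193 198; 231 192 197; 232 191 197; 233 191 196; 234 191 196; 235 191 195; 236 190 194; 237 190 194; 238 189 193; 239 189 192; 240 189 192; 241 186 191; 242 187 190; 243 189 190; 244 188 189; 245 188 189; 253 183 184; 254 183 183; 255 181 182; 256 181 182; 257 181 181; 258 180 180; 259 180 180; 
0 tip [260.2 181.6] bowend [219.8 196.4] leg [235.  192.1] [244.  188.3] spring [248.6 182. ] [229.6 190.3]
0.15 tip [260.  178.9] bowend [220.3 201.3] leg [235.2 194.6] [244. 189.] spring [248.5 180.5] [229.9 192.8]
```

```bash
python3 -c "
from station import env
print(env.finish_job())"
```

```text
the job is handed in; nothing more can be done
None
```

The job is handed in at about 20 s: the bar is folded onto its stop, the brass clip is through the pin hole and snapped home, and the gripper is withdrawn clear. The final side-camera pixels match a clip at home with the expected sag. I viewed 11 pictures, one over the limit of 10.

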